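# Crimp a vial: slide it under the press and work the lever through the guard

### The arm

A 7-joint arm with a two-finger parallel gripper is mounted at the origin on the work surface. World frame = base frame: x ahead of the robot, y to its left, z up, the work surface at z = 0. Lengths are in m, angles in rad, forces in N, time in s.
With the tool pointing down it reaches from about 0.4 to 0.85 m from the base axis. Payload 10.4 kg.
Tool frame: the origin (TCP) lies midway between the tips of the shut fingers; the grasp point (between the pads) lies 19 mm behind it; z points along the fingers, x is the direction in which the jaws open and shut, and the axes are right-handed (so a half turn about z gives the same grasp; the last joint's range is limited). The gripper opens to 85 mm and grips with 20 to 120 N. Pads are 22 mm wide; open, the fingers measure 114 mm over their backs; the gripper's body (76 mm by 85 mm) begins 54 mm behind the grasp point. The pads swing forward as they close: fully open they stand 13 mm farther back than shut.
Start: joints at [1.2, 0.332, -0.065, 1.46, 0.022, 1.35, -0.088], TCP at [0.213, -0.588, 0.231] pointing down, gripper open.
Joint ranges: [-2.6, 2.6], [-0.5, 2.12], [-1.47, 1.34], [0.16, 2.42], [-1.27, 4.41], [0.06, 2.06], [-2.6, 2.6]. Speed limits (rad/s): [2.22, 2.22, 2.79, 2.79, 3.14, 3.14, 3.14].

### API

Orientations are given as a unit quaternion [x, y, z, w].
In Python, from workcell import telemetry, eyes, order gives the robot as it stands.
- The arm moves only by the tool servo_tool, never from a script. Its argument "deltas" is a list of rows, each a list of 3 entries, a list of its own where there are three numbers: the shift along the tool's x, y, z in cm, then the turn about the tool's z in rad, then the finger opening in cm, from 0 to 8.54. A call has 1 to 12 rows; each row shifts and turns the pose as measured when the row begins, along the tool's axes as they then stand; what a row does not reach is not made up. A row lasts 1/12 s, in which the tool goes at most 41.7 mm and 7.16 degrees, less where a joint would pass 70% of its speed; a pose out of reach is approached as far as the arm can. A call is refused whole if a number of a shift passes 4.17 or a number of a turn 0.125, either way. A call with a gripper value outside its range is refused whole. The fingers move at their own pace and stop on an object; "force" is the grip in N (left out, the last holds). Time passes only in rows, so rows that do not move let the fingers close. It gives the time, the measured TCP pose, the force and the opening at its end, in the units of the state.
- telemetry.get_obs(): the state, without advancing time (a new reading comes with each control period).
- eyes.camera(name): name is "side" or "top"; returns (picture, depth): 420x560x3 uint8, blue, green, red; 420x560 float32, m along the optical axis (not along the pixel's ray), 0 where there is no reading.
- eyes.calibration(name): a dict with "fx", "fy", "cx", "cy" (pixels), "rvec" (rotation vector, rad) and "tvec" (3), from world to camera coordinates, as OpenCV has them. Camera axes: x right, y down, z forward; pixel columns grow to the right and rows downward; lengths in m; the calibration is good to about 2 mm. A picture is of the moment at which its call begins. calibration takes no time and is no camera call.
- order.hand_in(): hands the job in, once; it reports no verdict.
The state is a dict: "clock": time; "joint_pos": joint angles; "joint_velocities": joint speeds; "tau": joint torques, N m; "position": TCP position; "ee_rot": TCP orientation; "ft_force": force on the tool from outside, world axes, zero at the start; "torque": the same for the moment, N m; "grip_width": opening from 0.0 (shut) to 1.0 (fully open).
Only numpy, scipy, OpenCV 4.12 (cv2) and the standard library are available. Lean on these libraries where they do the work, as an engineer would, in place of code of your own. Each camera call takes 0.05 s, during which the arm holds its last target. There are 200 camera calls.

### The job

Push the white vial sled along its lane until it is fully home against the end stop, then reach down through the window of the yellow guard and press the red lever right down, keep it down for about two seconds, let it come back up and draw the hand out. Never touch the yellow guard (frame, posts or clear panels) with any part of the robot, and do not press the lever before the sled is home. Do not lift or tip the sled, and leave the other loose things on the bench where they are.

Things in the scene. Friction and masses are not known exactly. Their poses are not given: they have to be found in the camera images.
- press: Fixed vial crimping press on a grey base plate 12 mm thick (x -140 to 80, y -125 to 175 mm in its own axes). Origin on the bench under the plate, z up. The sled's lane runs along y at x = +30 mm, between aluminium rails 48 mm apart with tops 24 mm above the bench; the sled is pushed towards -y. It may stand turned up to 0.25 rad either way.
- guard: Fixed yellow guard over the lever, not to be touched: flat frame, 114 mm along the press's y and 104 mm along its x, bars 12 mm wide and 6 mm thick, top 100 mm above the bench, on four posts with clear panels at the front and both sides. Origin under the window's centre, 12 mm above the bench; axes as the press.
- window (a point): Centre of the window in the guard's frame, level with the frame's top (100 mm above the bench). The opening is 90 mm along the press's y and 80 mm along its x, straight through from above. Axes as the press.
- pad (a point): Centre of the top face of the red lever pad (36 x 36 mm), straight below the window's centre, 12 mm below the frame's top when the lever is up. Pressed right down it has sunk 20 mm and moved about 3 mm towards the press's +x.
- lever (a joint): Angle of the lever in rad: 0 up (rest), 0.24 at its bottom stop. Hinged 85 mm from the pad's centre, towards the press's +x. A spring lifts it back: pressing at the pad takes about 3 N to start and about 10 N at the stop. The press ram goes down with it.
- sled: Loose white vial sled, about 0.25 kg, 44 mm wide, 135 mm long (its y), 10 mm thick, lying in the lane with 2 mm play each side. Origin at the centre of its underside, axes as the press. Carries an amber vial 40 mm from its origin towards -y, top 47 mm above the underside. Home (touching the end stop) its origin is at y = -20 mm in the press's axes; it starts 50 to 100 mm short.
- push_face (a point): Centre of the outer (+y) face of the sled's blue end plate, to be pushed towards -y: 44 mm wide, 8 mm thick, from 10 to 50 mm above the sled's underside; this point is 30 mm above the underside (42 mm above the bench), 67.5 mm from the sled's origin.
- spare_vial: Loose amber vial with a silver cap, 22 mm across and 41 mm high, on the press's base plate near its front left corner. Origin at its underside. To be left alone.
- cap_tin: Loose silver round tin, 44 mm across and 24 mm high, on the base plate beside the guard. Origin at its underside. To be left alone.
- beaker: Loose glass beaker, 64 mm across, 75 mm high, on the bench. Origin at its underside. To be left alone.
- jar: Loose white jar with blue lid, 60 mm across, 70 mm high, on the bench. Origin at its underside. To be left alone.
- amber_bottle: Loose amber bottle with white cap, 56 mm across, 110 mm high, on the bench. Origin at its underside. To be left alone.
- flask: Loose glass volumetric flask, 64 mm across, 147 mm high, on the bench. Origin at its underside. To be left alone.
- end_stop (a point): Middle of the dark end stop's face that the sled runs up to, 22 mm above the bench, at x = 30, y = -87.5 mm in the press's axes.
- head (a point): Centre of the flat top of the grey press head, 118 mm above the bench. The head is 80 mm along the press's x and 56 mm along its y, its underside 78 mm above the bench, and hangs over the lane's end; the ram's black knob on it reaches 134 mm. Lever and guard stand before it, towards the press's -x.
Mind the look-alikes: they are no part of the job. What is shaped like the sled but green or purple is not meant.

How it is judged:
By the outcome, as a careful person would: the job done as asked, in the order asked, and still so for the second after the job is handed in, with the robot touching nothing.
It also fails if it takes over 48 s, if anything falls off the work surface, if the arm or the gripper's body presses on something with over 40 N, if the wrist force passes 120 N, or if a joint passes its speed limit or range.

## Working session

There is one attempt and no reset: what is moved stays moved. The work goes in short steps, Python scripts to look and compute and a tool call to move; the robot and the scene stay as the last step left them, time stands still between calls to the robot, and variables do not carry over. Pictures are saved under pics/ and viewed, about 8 in all and at most 12, crops included, and the job is handed in when it is done.

Besides the shell and the picture viewer there is one more tool, called as name(argument=value, ...), one argument or row to a line, values as JSON. servo_tool: Moves the arm, as the interface text tells. Its arguments: {"type":"object","properties":{"deltas":{"type":"array"},"force":{"type":"number"}},"required":["deltas"]}

```bash
mkdir -p pics; ls
python3 - <<'E'
from workcell import telemetry, eyes
import cv2,numpy as np
o=telemetry.get_obs()
for k in o: print(k,np.round(o[k],3))
for n in("side","top"):
    p,d=eyes.camera(n); cv2.imwrite(f"pics/{n}0.png",p); np.save(f"{n}0.npy",d); print(n,eyes.calibration(n))
E
```

```text
pics
clock 0.0
joint_pos [ 1.2    0.333 -0.065  1.461  0.022  1.35  -0.089]
joint_velocities [ 0.001  0.001  0.001  0.001  0.002  0.    -0.001]
tau [ 0.0000e+00 -6.2545e+01  4.9000e-02 -3.9161e+01  1.6000e-02  1.0000e-02
 -0.0000e+00]
position [ 0.213 -0.587  0.231]
ee_rot [ 0.819 -0.574 -0.001 -0.   ]
ft_force [ 0.124  0.289 -0.248]
torque [ 0.051 -0.005  0.006]
grip_width 0.998
side {'fx': 406.6891579316601, 'fy': 406.6891579316601, 'cx': 285.20278270548584, 'cy': 208.37741327059916, 'rvec': array([ 1.02604328, -2.27868249,  1.17234622]), 'tvec': array([0.29707693, 0.27466214, 0.8700298 ])}
top {'fx': 387.7540021908402, 'fy': 387.7540021908402, 'cx': 274.88256341467985, 'cy': 211.21152859619295, 'rvec': array([ 2.14637312, -2.17790879,  0.09135551]), 'tvec': array([0.01379153, 0.43864536, 1.37328924])}
```

View pics/top0.png

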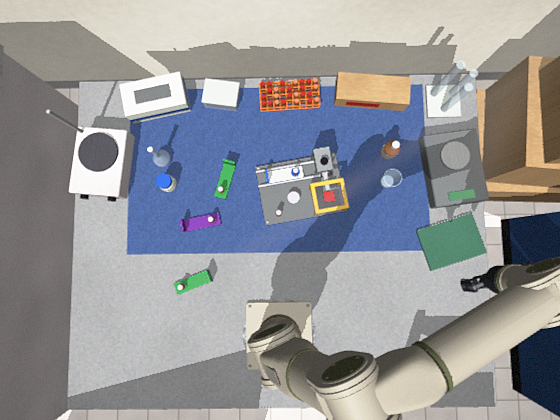

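View pics/side0.png

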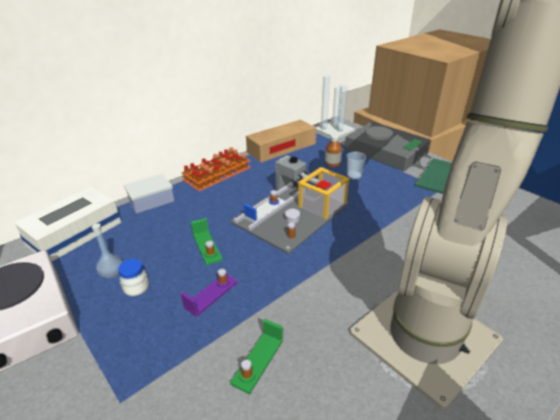

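```bash
cat > h.py <<'E'
import numpy as np,cv2
from workcell import eyes
def world(n,d,mask):
    c=eyes.calibration(n);R=cv2.Rodrigues(c["rvec"])[0]
    v,u=np.nonzero(mask&(d>0));z=d[v,u]
    P=np.c_[(u-c["cx"])/c["fx"]*z,(v-c["cy"])/c["fy"]*z,z]
    return (P-c["tvec"])@R,np.c_[u,v]
def ray(n,uv,z):
    c=eyes.calibration(n);R=cv2.Rodrigues(c["rvec"])[0]
    uv=np.atleast_2d(uv).astype(float)
    r=np.c_[(uv[:,0]-c["cx"])/c["fx"],(uv[:,1]-c["cy"])/c["fy"],np.ones(len(uv))]@R
    o=-c["tvec"]@R
    return o+r*((z-o[2])/r[:,2])[:,None]
E
python3 - <<'E'
from h import *
for n,box in(("top",(245,140,360,230)),("side",(220,140,360,260))):
    p=cv2.imread(f"pics/{n}0.png");d=np.load(n+"0.npy")
    x0,y0,x1,y1=box
    cv2.imwrite(f"pics/{n}c.png",cv2.resize(p[y0:y1,x0:x1],None,fx=5,fy=5,interpolation=cv2.INTER_CUBIC))
    h=cv2.cvtColor(p,cv2.COLOR_BGR2HSV);roi=np.zeros(d.shape,bool);roi[y0:y1,x0:x1]=1
    H,S,V=[h[...,i].astype(int) for i in range(3)]
    for nm,m in(("yellow",(H>18)&(H<32)&(S>150)&(V>120)),("red",((H<6)|(H>174))&(S>150)&(V>90)),("blue",(H>100)&(H<125)&(S>200)&(V>120))):
        W,uv=world(n,d,m&roi)
        if len(W)==0: continue
        print(n,nm,len(W),uv.min(0),uv.max(0),np.median(W,0).round(4),"zpct",np.percentile(W[:,2],[5,50,95]).round(3))
        if nm=="yellow":
            T=W[W[:,2]>.09] ;r=cv2.minAreaRect(T[:,:2].astype(np.float32)*1000);print("frame",len(T),r)
    if n=="top":
        W,uv=world(n,d,roi)
        T=W[(W[:,2]>.110)&(W[:,2]<.124)]
        print("head",len(T),cv2.minAreaRect(T[:,:2].astype(np.float32)*1000))
        T=W[(W[:,2]>.007)&(W[:,2]<.2)]
        print("all",cv2.minAreaRect(T[:,:2].astype(np.float32)*1000))
E
```

```text
top yellow 235 [310 178] [348 213] [ 0.5121 -0.1799  0.1014] zpct [0.095 0.101 0.106]
frame 225 ((482.2542419433594, -177.4373016357422), (106.17061614990234, 113.37142181396484), 9.72908878326416)
top red 81 [323 191] [333 200] [ 0.4848 -0.1792  0.0893] zpct [0.085 0.089 0.094]
top blue 12 [266 171] [298 181] [0.5691 0.0329 0.0625] zpct [0.025 0.063 0.066]
head 325 ((604.3368530273438, -157.26593017578125), (80.7114028930664, 56.0691032409668), 8.753365516662598)
all ((538.6456909179688, -92.77484130859375), (420.4775390625, 329.767822265625), 89.01074981689453)
side yellow 514 [298 168] [347 217] [ 0.4785 -0.1437  0.0983] zpct [0.027 0.098 0.101]
frame 353 ((479.36090087890625, -179.1183624267578), (106.56629180908203, 116.9058837890625), 8.830634117126465)
side red 290 [220 140] [330 188] [ 0.8216 -0.2601  0.0479] zpct [0.028 0.048 0.088]
side blue 59 [246 206] [254 217] [0.5594 0.0383 0.047 ] zpct [0.034 0.047 0.059]
```

View pics/topc.png

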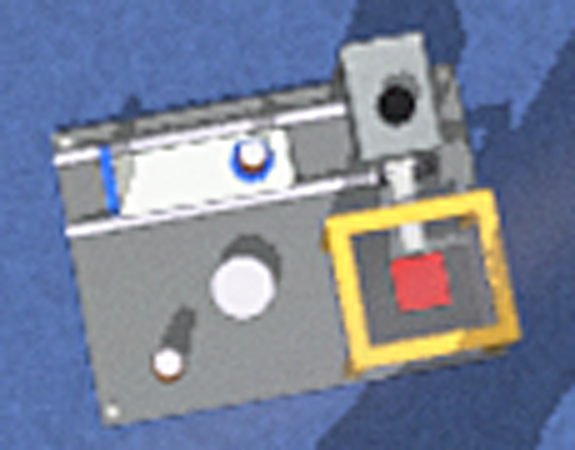

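The top crop shows the press turned about 9°. The blue plate is at about (109,180) in the crop, the head at (395,95), the window at (423,282), and the red pad at (421,282). I'll fit these precisely next.

Run:
```python
from h import *
f=lambda a,z:ray("top",np.array(a)/5+[244.6,139.6],z)
W=lambda x:np.round(x,4).tolist()
yaw=np.deg2rad(9.0)
def tr(n):
    r=[f(q,.024)[0] for q in n]; d=r[0]-r[1]; print("rail",W(r),"yaw",np.degrees(np.arctan2(-d[0],d[1]))); return r
a=tr([(55,160),(345,108)]);b=tr([(70,231),(380,178)])
win=f([(328,220),(491,194),(519,342),(352,371)],.1); win_o=win[:, :2].mean(0)
red=f([(421,282)],.088)[0]
print("frame corners",W(win),"centre",W(win_o),"red",W(red))
blue=f([(103,147),(119,213),(100,147),(115,215)],.062);print("plate top",W(blue))
c,s=np.cos(yaw),np.sin(yaw);R=np.array([[c,-s],[s,c]])
# lane at x=30: use rails + head/window for relative coordinates; y from plate's left edge (y=175)
pl=f([(52,135),(105,425)],.012);print("plate left corners",W(pl))
lane=(sum(a)+sum(b))[:2]/4
o=(pl[:,:2]@R)  # in rotated axes
org=np.array([(lane@R)[0]-.030,o[:,1].mean()-.175]); print("origin world",W(R@org), "plate x",W(o[:,0]-org[0]),"y",W(o[:,1]))
for n,p in(("win",win_o),("red",red[:2]),("head",np.array([.6043,-.1573])),("blue",blue[:,:2].mean(0)),("tinish",f([(243,287)],.036)[0,:2]),("vial",f([(168,362)],.053)[0,:2])):
    print(n,"press",W(p@R-org))
```

```text
rail [[0.5844, 0.0755, 0.024], [0.6191, -0.1359, 0.024]] yaw 9.34098707306604
rail [[0.532, 0.065, 0.024], [0.5671, -0.16, 0.024]] yaw 8.86876185219645
frame corners [[0.5239, -0.1158, 0.1], [0.54, -0.2274, 0.1], [0.438, -0.2431, 0.1], [0.42, -0.1296, 0.1]] centre [0.4805, -0.179] red [0.4818, -0.1795, 0.088]
plate top [[0.5853, 0.039, 0.062], [0.5378, 0.0282, 0.062], [0.5853, 0.0411, 0.062], [0.5365, 0.031, 0.062]]
plate left corners [[0.6055, 0.0783, 0.012], [0.3917, 0.0418, 0.012]]
origin world [0.5562, -0.108] plate x [0.0778, -0.1391] y [-0.0174, -0.02]
win press [-0.0859, -0.0582]
red press [-0.0847, -0.0589]
head press [0.0398, -0.0562]
blue press [0.0273, 0.1403]
tinish press [-0.0603, 0.0592]
vial press [-0.1058, 0.1214]
```

servo_tool(
  deltas=[
    [[0,0,0],0.1,0],
    [[0,0,0],0.092,0],
    [[-3.2,-2.3,0],0,0],
    [[-3.2,-2.3,0],0,0],
    [[-3.2,-2.3,0],0,0],
    [[-3.2,-2.3,0],0,0],
    [[-3.2,-2.3,0],0,0],
    [[-3.2,-2.3,0],0,0],
    [[-3.2,-2.3,0],0,0],
    [[-3.2,-2.3,0],0,0],
    [[-3.2,-2.3,0],0,0],
    [[-3.2,-2.3,0],0,0],
  ],
  force=40,
)

```text
clock: 1.1
position: [0.393, -0.2282, 0.2243]
ee_rot: [0.751, -0.66, -0.005, 0.001]
ft_force: [0.5, -0.9, -0.9]
grip_width: 0.001
```

servo_tool(
  deltas=[
    [[-3.2,-2.2,0],-0.028,0],
    [[-3.2,-2.2,0],0,0],
    [[-3.2,-2.2,0],0,0],
    [[-3.2,-2.2,0],0,0],
    [[-3.2,-2.2,0],0,0],
    [[-3.2,-2.2,0],0,0],
    [[-3.2,-2.2,0],0,0],
    [[-3.2,-2.2,0],0,0],
    [[0,0,0],0,0],
    [[0,0,0],0,0],
    [[0,0,0],0,0],
  ],
)

```text
clock: 2.02
position: [0.5302, 0.078, 0.2226]
ee_rot: [0.765, -0.644, -0.007, 0.0]
ft_force: [-0.1, 0.1, -0.6]
grip_width: -0.0
```

```bash
cat > st.py <<'E'
from workcell import telemetry
import numpy as np
from scipy.spatial.transform import Rotation as Ro
o=telemetry.get_obs();R=Ro.from_quat(o["ee_rot"]).as_matrix();p=np.array(o["position"])
t=np.deg2rad(9);P=np.array([[np.cos(t),-np.sin(t)],[np.sin(t),np.cos(t)]])
print("t",o["clock"],"pos",p.round(4),"toolx deg",np.degrees(np.arctan2(R[1,0],R[0,0])).round(2),"tilt",R[:,2].round(3),"press mm",((p[:2]-[.5562,-.108])@P*1000).round(1),"F",np.round(o["ft_force"],1))
E
python3 st.py
```

```text
t 2.0167 pos [0.5302 0.078  0.2226] toolx deg -80.23 tilt [-0.011  0.008 -1.   ] press mm [  3.4 187.8] F [-0.1  0.1 -0.6]
```

servo_tool(
  deltas=[
    [[0,-2.6,0],0.013,0],
    [[0,0,3.0],0,0],
    [[0,0,3.0],0,0],
    [[0,0,3.0],0,0],
    [[0,0,3.0],0,0],
    [[0,0,2.5],0,0],
    [[0,0,0],0,0],
    [[0,0,0],0,0],
  ],
)

```text
clock: 2.68
position: [0.5554, 0.0721, 0.0734]
ee_rot: [0.756, -0.654, -0.004, 0.002]
ft_force: [0.8, -0.4, 0.9]
grip_width: -0.0
```

```bash
python3 st.py;python3 - <<'E'
from h import *
for n,box in(("top",(225,130,365,235)),("side",(210,110,350,215+45))):
    p,d=eyes.camera(n);x0,y0,x1,y1=box
    cv2.imwrite(f"pics/{n}1.png",cv2.resize(p[y0:y1,x0:x1],None,fx=4,fy=4,interpolation=cv2.INTER_CUBIC))
E
```

```text
t 2.6833 pos [0.5554 0.0721 0.0734] toolx deg -81.76 tilt [-0.008  0.003 -1.   ] press mm [ 27.4 178. ] F [ 0.8 -0.4  0.9]
```

View pics/side1.png

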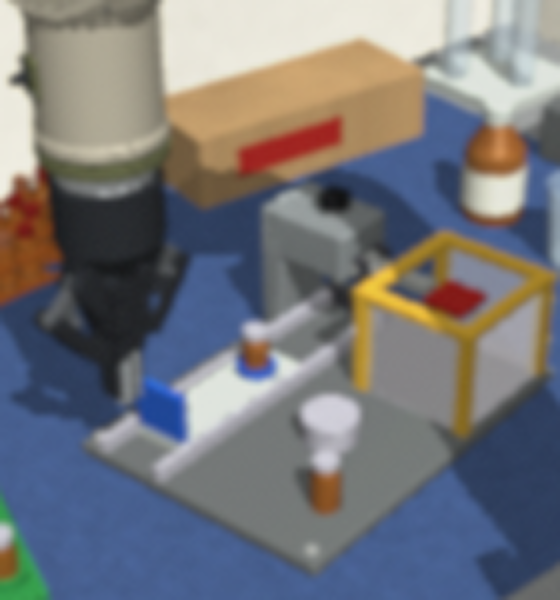

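The side view shows the shut fingers directly behind the blue plate (crop 165,410), clear of the rails and the plate.

servo_tool(
  deltas=[
    [[-0.2,-0.25,1.5],-0.01,0],
    [[0,0,1.6],0,0],
    [[0,0,0],0,0],
    [[0.6,0,0],0,0],
    [[0.6,0,0],0,0],
    [[0,0,0],0,0],
    [[0,0,0],0,0],
  ],
)

```text
clock: 3.37
position: [0.5663, 0.0615, 0.0506]
ee_rot: [0.759, -0.651, 0.002, -0.003]
ft_force: [-0.7, 0.6, -0.3]
grip_width: 0.002
```

```bash
python3 st.py
```

```text
t 3.3667 pos [0.5663 0.0615 0.0506] toolx deg -81.19 tilt [ 0.007  0.002 -1.   ] press mm [ 36.4 165.9] F [-0.7  0.6 -0.3]
```

servo_tool(
  deltas=[
    [[0,0.5,0.6],0,0],
    [[0,0,0.2],0,0],
    [[0.4,0,0],0,0],
    [[0.6,0,0],0,0],
    [[0.6,0,0],0,0],
    [[0.6,0,0],0,0],
    [[0.6,0,0],0,0],
    [[0,0,0],0,0],
  ],
)

```text
clock: 4.03
position: [0.5662, 0.0308, 0.0431]
ee_rot: [0.759, -0.651, 0.003, -0.004]
ft_force: [0.6, -1.0, -0.1]
grip_width: -0.0
```

```bash
python3 st.py
```

```text
t 4.0333 pos [0.5662 0.0308 0.0431] toolx deg -81.16 tilt [ 0.009  0.003 -1.   ] press mm [ 31.6 135.5] F [ 0.6 -1.  -0.1]
```

servo_tool(
  deltas=[
    [[0.7,0.1,0],0,0],
    [[0.7,0,0],0,0],
    [[0.7,0,0],0,0],
    [[0.7,0,0],0,0],
    [[0.7,0,0],0,0],
    [[0.5,0,0],0,0],
    [[0.3,0,0],0,0],
    [[0,0,0],0,0],
  ],
)

```text
clock: 4.7
position: [0.5727, -0.0173, 0.0432]
ee_rot: [0.759, -0.651, 0.003, -0.004]
ft_force: [-0.4, 0.9, 1.1]
grip_width: -0.004
```

```bash
python3 st.py;python3 - <<'E'
from h import *
p,d=eyes.camera("side");x0,y0,x1,y1=210,110,350,260
cv2.imwrite("pics/side2.png",cv2.resize(p[y0:y1,x0:x1],None,fx=4,fy=4,interpolation=cv2.INTER_CUBIC))
E
```

```text
t 4.7 pos [ 0.5727 -0.0173  0.0432] toolx deg -81.24 tilt [ 0.01   0.003 -1.   ] press mm [30.5 87. ] F [-0.4  0.9  1.1]
```

View pics/side2.png

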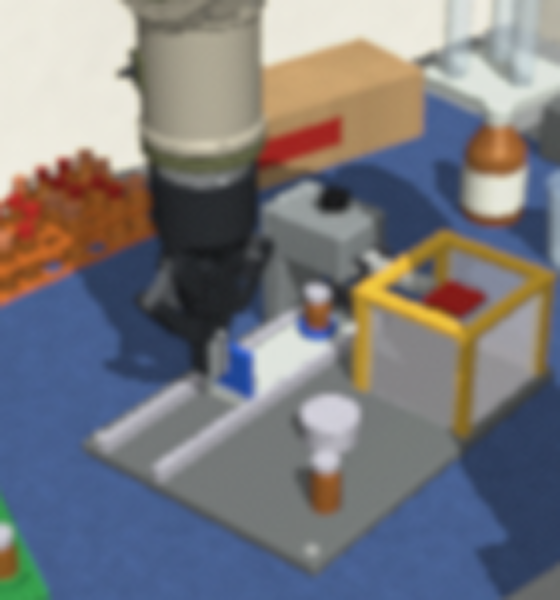

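The sled is moving square in its lane, with the finger on the plate at (225,360).

servo_tool(
  deltas=[
    [[0.4,0,0],0,0],
    [[0.4,0,0],0,0],
    [[0.4,0,0],0,0],
    [[0.4,0,0],0,0],
    [[0.3,0,0],0,0],
    [[0,0,0],0,0],
  ],
)

```text
clock: 5.25
position: [0.5757, -0.0362, 0.0432]
ee_rot: [0.76, -0.65, 0.002, -0.005]
ft_force: [0.1, 1.0, 0.1]
grip_width: 0.002
```

```bash
python3 st.py
```

```text
t 5.25 pos [ 0.5757 -0.0362  0.0432] toolx deg -81.1 tilt [ 0.009  0.004 -1.   ] press mm [30.5 67.9] F [0.1 1.  0.1]
```

servo_tool(
  deltas=[
    [[0.3,0,0],0,0],
    [[0.3,0,0],0,0],
    [[0.3,0,0],0,0],
  ],
)

```text
clock: 5.5
position: [0.5765, -0.0403, 0.0432]
ee_rot: [0.761, -0.649, -0.0, -0.006]
ft_force: [-4.5, 13.6, 3.0]
grip_width: 0.002
```

```bash
python3 st.py
```

```text
t 5.5 pos [ 0.5765 -0.0403  0.0432] toolx deg -80.9 tilt [ 0.008  0.01  -1.   ] press mm [30.6 63.7] F [-4.5 13.6  3. ]
```

servo_tool(
  deltas=[
    [[0.4,0,0],0,0],
    [[0.4,0,0],0,0],
    [[0.4,0,0],0,0],
  ],
)

```text
clock: 5.75
position: [0.5768, -0.04, 0.0434]
ee_rot: [0.764, -0.645, -0.006, -0.01]
ft_force: [-4.4, 12.3, 4.5]
grip_width: -0.002
```

```bash
python3 st.py
```

```text
t 5.75 pos [ 0.5768 -0.04    0.0434] toolx deg -80.33 tilt [ 0.005  0.023 -1.   ] press mm [31. 64.] F [-4.4 12.3  4.5]
```

servo_tool(
  deltas=[
    [[-0.8,0,0],0,0],
    [[-1.5,0,0],0,0],
    [[-1.5,0,0],0,0],
    [[0,0,0],0,0],
    [[0,0,-3],0,0],
    [[0,0,-3],0,0],
    [[0,0,-3],0,0],
    [[0,0,-3],0,0],
    [[0,0,0],0,0],
    [[0,0,0],0,0],
  ],
)

```text
clock: 6.58
position: [0.5683, -0.008, 0.1676]
ee_rot: [0.764, -0.646, -0.006, -0.008]
ft_force: [0.0, -0.4, -0.9]
grip_width: 0.002
```

```bash
python3 st.py;python3 - <<'E'
from h import *
p,d=eyes.camera("side");x0,y0,x1,y1=210,110,350,260
cv2.imwrite("pics/side3.png",cv2.resize(p[y0:y1,x0:x1],None,fx=4,fy=4,interpolation=cv2.INTER_CUBIC))
h=cv2.cvtColor(p,cv2.COLOR_BGR2HSV)
m=cv2.inRange(h,(100,200,120),(125,255,255))>0
r=np.zeros_like(m);r[180:215,255:285]=1
W,uv=world("side",d,m&r)
t=np.deg2rad(9);P=np.array([[np.cos(t),-np.sin(t)],[np.sin(t),np.cos(t)]])
W=np.c_[(W[:,:2]-[.5562,-.108])@P,W[:,2]]; W=W[(W[:,2]>.025)&(W[:,1]>.02)]
print(len(W),np.median(W,0),W.min(0),W.max(0))
E
```

```text
t 6.5833 pos [ 0.5683 -0.008   0.1676] toolx deg -80.41 tilt [ 0.001  0.019 -1.   ] press mm [27.6 96.9] F [ 0.  -0.4 -0.9]
60 [0.02615056 0.04897171 0.04653183] [0.01039361 0.0460917  0.03222233] [0.04253746 0.05147564 0.06153297]
```

View pics/side3.png

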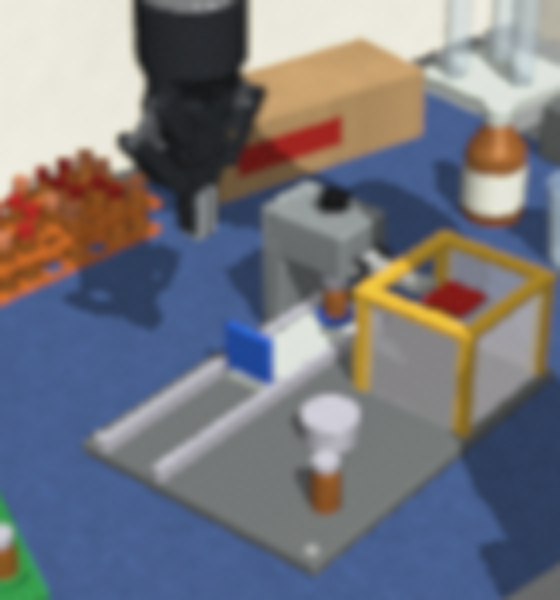

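The sled is home: the plate face measures y ≈ 48 mm against 47.5 expected, and the vial is under the head. Next I go over the window.

servo_tool(
  deltas=[
    [[0,0,-3],0.01,0],
    [[2.57,1.9,0],0,0],
    [[2.57,1.9,0],0,0],
    [[2.57,1.9,0],0,0],
    [[2.57,1.9,0],0,0],
    [[2.57,1.9,0],0,0],
    [[2.57,1.9,0],0,0],
    [[0,0,0],0,0],
    [[0,0,0],0,0],
    [[0,0,0],0,0],
  ],
)

```text
clock: 7.47
position: [0.4715, -0.1886, 0.1856]
ee_rot: [0.76, -0.65, -0.011, -0.005]
ft_force: [0.6, -0.1, 0.1]
grip_width: 0.0
```

```bash
python3 st.py
```

```text
t 7.4667 pos [ 0.4715 -0.1886  0.1856] toolx deg -81.15 tilt [-0.01   0.022 -1.   ] press mm [-96.3 -66.4] F [ 0.6 -0.1  0.1]
```

servo_tool(
  deltas=[
    [[-0.7,-1.0,0],0,0],
    [[0,0,0],0,0],
    [[0,0,0],0,0],
    [[0,0,2.0],0,0],
    [[0,0,2.0],0,0],
    [[0,0,2.0],0,0],
    [[0,0,0],0,0],
    [[0,0,0],0,0],
  ],
)

```text
clock: 8.13
position: [0.4813, -0.1741, 0.1227]
ee_rot: [0.763, -0.647, -0.012, -0.005]
ft_force: [-0.0, -0.3, -0.0]
grip_width: -0.004
```

```bash
python3 st.py;python3 - <<'E'
from h import *
for n,box in(("top",(270,140,370,230)),("side",(210,100,360,220))):
    p,d=eyes.camera(n);x0,y0,x1,y1=box
    cv2.imwrite(f"pics/{n}4.png",cv2.resize(p[y0:y1,x0:x1],None,fx=5,fy=5,interpolation=cv2.INTER_CUBIC))
E
```

```text
t 8.1333 pos [ 0.4813 -0.1741  0.1227] toolx deg -80.62 tilt [-0.011  0.023 -1.   ] press mm [-84.3 -53.6] F [-0.  -0.3 -0. ]
```

View pics/side4.png

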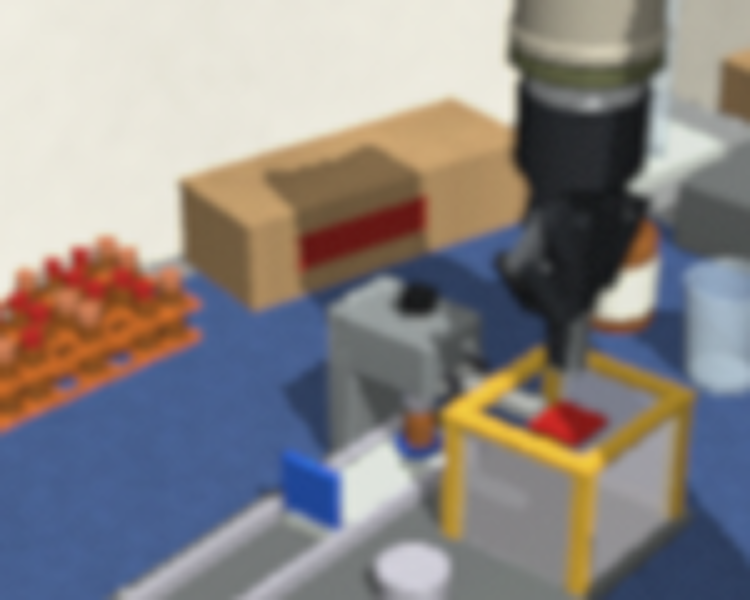

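The side view shows the fingertip centred over the red pad (crop 570,410), inside the window and clear of the frame. I'll nudge 4 mm and descend.

servo_tool(
  deltas=[
    [[0.4,0,0],0,0],
    [[0,0,0],0,0],
    [[0,0,0.9],0,0],
    [[0,0,0.9],0,0],
    [[0,0,0.7],0,0],
    [[0,0,0],0,0],
    [[0,0,0],0,0],
  ],
)

```text
clock: 8.82
position: [0.4839, -0.1792, 0.0991]
ee_rot: [0.762, -0.647, -0.008, -0.006]
ft_force: [-0.1, 0.1, 0.6]
grip_width: -0.002
```

```bash
python3 st.py
```

```text
t 8.8167 pos [ 0.4839 -0.1792  0.0991] toolx deg -80.67 tilt [-0.005  0.02  -1.   ] press mm [-82.5 -59.1] F [-0.1  0.1  0.6]
```

servo_tool(
  deltas=[
    [[0,0.2,0.6],0,0],
    [[0,0,0.6],0,0],
    [[0,0,0.6],0,0],
    [[0,0,0.6],0,0],
    [[0,0,0.6],0,0],
  ],
)

```text
clock: 9.23
position: [0.4837, -0.1793, 0.0694]
ee_rot: [0.762, -0.647, -0.006, -0.007]
ft_force: [-1.9, 0.9, 18.1]
grip_width: 0.005
```

```bash
python3 st.py
```

```text
t 9.2333 pos [ 0.4837 -0.1793  0.0694] toolx deg -80.66 tilt [-0.001  0.018 -1.   ] press mm [-82.8 -59.1] F [-1.9  0.9 18.1]
```

servo_tool(
  deltas=[
    [[0,0,0.4],0,0],
    [[0,0,0.4],0,0],
    [[0,0,0.4],0,0],
    [[0,0,0.4],0,0],
    [[0,0,0.4],0,0],
  ],
)

```text
clock: 9.65
position: [0.4844, -0.1795, 0.0678]
ee_rot: [0.762, -0.647, -0.005, -0.002]
ft_force: [-25.8, 7.9, 57.7]
grip_width: 0.002
```

```bash
python3 st.py
python3 - <<'E'
from h import *
p,d=eyes.camera("side");x0,y0,x1,y1=260,110,370,220
cv2.imwrite("pics/side5.png",cv2.resize(p[y0:y1,x0:x1],None,fx=5,fy=5,interpolation=cv2.INTER_CUBIC))
E
```

```text
t 9.65 pos [ 0.4844 -0.1795  0.0678] toolx deg -80.7 tilt [-0.005  0.009 -1.   ] press mm [-82.1 -59.4] F [-25.8   7.9  57.7]
```

View pics/side5.png

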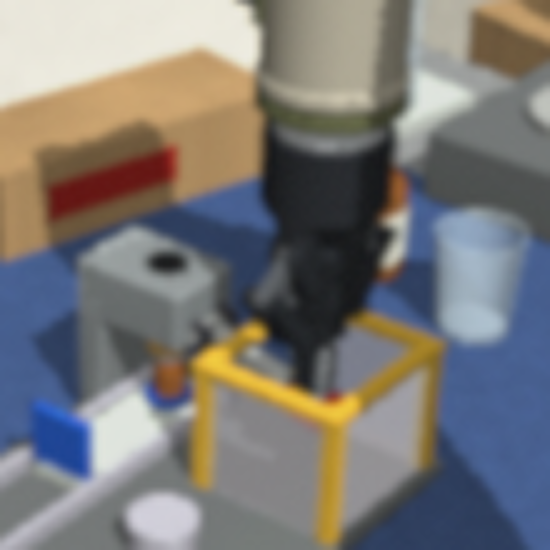

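The lever is right down: the knob has sunk into the head and the force has risen to 58 N. The frame is clear. I'll ease off to a softer hold.

servo_tool(
  deltas=[
    [[0,0,0.1],0,0],
    [[0,0,0.15],0,0],
    [[0,0,0.15],0,0],
    [[0,0,0.15],0,0],
  ],
)

```text
clock: 10.03
position: [0.4839, -0.1794, 0.0692]
ee_rot: [0.762, -0.647, -0.004, 0.001]
ft_force: [-9.8, 2.1, 24.8]
grip_width: 0.001
```

```bash
python3 st.py
```

```text
t 10.0333 pos [ 0.4839 -0.1794  0.0692] toolx deg -80.69 tilt [-0.007  0.004 -1.   ] press mm [-82.5 -59.2] F [-9.8  2.1 24.8]
```

servo_tool(
  deltas=[
    [[0,0,0.25],0,0],
    [[0,0,0.25],0,0],
    [[0,0,0.22],0,0],
    [[0,0,0.22],0,0],
    [[0,0,0.22],0,0],
    [[0,0,0.22],0,0],
    [[0,0,0.22],0,0],
    [[0,0,0.22],0,0],
    [[0,0,0.22],0,0],
    [[0,0,0.22],0,0],
    [[0,0,0.22],0,0],
    [[0,0,0.22],0,0],
  ],
)

```text
clock: 11.03
position: [0.4841, -0.1794, 0.0688]
ee_rot: [0.762, -0.648, -0.001, 0.009]
ft_force: [-15.3, 4.5, 35.1]
grip_width: 0.001
```

```bash
python3 st.py
```

```text
t 11.0333 pos [ 0.4841 -0.1794  0.0688] toolx deg -80.71 tilt [-0.013 -0.012 -1.   ] press mm [-82.4 -59.3] F [-15.3   4.5  35.1]
```

servo_tool(
  deltas=[
    [[0,0,0.22],0,0],
    [[0,0,0.22],0,0],
    [[0,0,0.22],0,0],
    [[0,0,0.22],0,0],
    [[0,0,-0.4],0,0],
    [[0,0,-0.8],0,0],
    [[0,0,-0.8],0,0],
    [[0,0,-0.8],0,0],
    [[0,0,-0.8],0,0],
  ],
)

```text
clock: 11.78
position: [0.4827, -0.1789, 0.1057]
ee_rot: [0.762, -0.648, -0.001, 0.013]
ft_force: [1.1, -0.6, 0.0]
grip_width: 0.002
```

```bash
python3 st.py
```

```text
t 11.7833 pos [ 0.4827 -0.1789  0.1057] toolx deg -80.72 tilt [-0.019 -0.019 -1.   ] press mm [-83.7 -58.5] F [ 1.1 -0.6  0. ]
```

servo_tool(
  deltas=[
    [[0,0,-2],0,0],
    [[0,0,-2.5],0,0],
    [[0,0,-2.5],0,0],
    [[0,0,-2.5],0,0],
    [[0,0,-2.5],0,0],
    [[0,0,0],0,0],
    [[0,0,0],0,0],
    [[0,0,0],0,0],
  ],
)

```text
clock: 12.45
position: [0.486, -0.1751, 0.2339]
ee_rot: [0.763, -0.647, -0.0, 0.012]
ft_force: [0.7, 0.6, 0.9]
grip_width: 0.001
```

```bash
python3 st.py
python3 - <<'E'
from h import *
p,d=eyes.camera("side");x0,y0,x1,y1=220,100,370,220
cv2.imwrite("pics/side6.png",cv2.resize(p[y0:y1,x0:x1],None,fx=5,fy=5,interpolation=cv2.INTER_CUBIC))
h=cv2.cvtColor(p,cv2.COLOR_BGR2HSV)
t=np.deg2rad(9);P=np.array([[np.cos(t),-np.sin(t)],[np.sin(t),np.cos(t)]])
for n,m,b in(("blue",cv2.inRange(h,(100,200,120),(125,255,255)),(180,215,255,285)),("red",cv2.inRange(h,(0,150,90),(6,255,255))|cv2.inRange(h,(174,150,90),(180,255,255)),(175,200,305,345)),("yellow",cv2.inRange(h,(18,150,120),(32,255,255)),(140,230,280,360))):
    r=np.zeros(m.shape,bool);r[b[0]:b[1],b[2]:b[3]]=1
    W,uv=world("side",d,(m>0)&r);W=np.c_[(W[:,:2]-[.5562,-.108])@P,W[:,2]]
    if n=="blue": W=W[(W[:,2]>.025)&(W[:,1]>.02)]
    print(n,len(W),np.median(W,0).round(4))
E
```

```text
t 12.45 pos [ 0.486  -0.1751  0.2339] toolx deg -80.6 tilt [-0.015 -0.018 -1.   ] press mm [-79.8 -55.3] F [0.7 0.6 0.9]
blue 59 [0.0254 0.0487 0.0459]
red 67 [-0.0876 -0.0548  0.0874]
yellow 450 [-0.0828 -0.0129  0.0982]
```

View pics/side6.png

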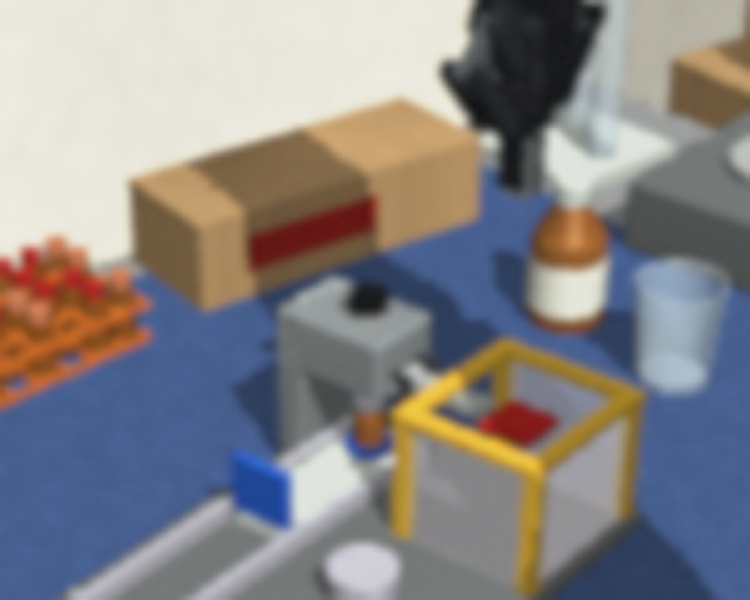

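The lever is back up (pad z 87 mm, knob raised), the sled is still home, and the hand is clear above the guard.

```bash
python3 -c "
from workcell import order; print(order.hand_in())"
```

```text
the job is handed in; nothing more can be done
None
```

I pushed the sled home, then pressed the red lever right down through the window, held it for about 2 s and drew the hand out. I handed the job in at about 12.5 s on the robot clock; no verdict came back.

- **Sled:** I pushed it with the shut fingers until they met firm resistance at the end stop, about 13–14 N. In the camera its push face measured y ≈ 48.7 mm, against 47.5 mm when home; that is within the 2 mm calibration error. It measured the same after the press.
- **Lever:** It was held right down from about 9.2 to 11.4 s. The highest wrist force I read was 58 N down and 26 N sideways, because I pressed harder than needed at first. I then eased to 25–35 N.
- **Final state:** The pad is back up at 87 mm (88 mm expected). The hand is at z = 0.234 m with no contact force beyond noise.
- **Guard and loose things:** The pictures taken on the way in, at the bottom and afterwards show the fingers clear of the guard. None of them shows the loose things near the press being moved. I judged this by eye and did not measure the positions of the loose things again at the end.

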